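# Put a flat battery under the charger's spring clip

## Robot

A 7-joint arm with a two-finger parallel gripper is mounted at the origin on the work surface. World frame = base frame: x ahead of the robot, y to its left, z up, the work surface at z = 0. Lengths are in m, angles in rad, forces in N, time in s.
With the tool pointing down it reaches from about 0.35 to 0.9 m from the base axis. Payload 8.1 kg.
Tool frame: the origin (TCP) lies at the very end of the fingers, on their centre line; the grasp point (between the pads) lies 19 mm behind it (arm.grip_depth is the distance from the TCP to the grasp point, in m); x points along the fingers, z is the direction in which the jaws open and shut, and the axes are right-handed (so a half turn about x gives the same grasp; the last joint's range is limited). The gripper opens to 92 mm and grips with 3 to 60 N. Pads are 19 mm wide; open, the fingers measure 130 mm over their backs; the gripper's body (75 mm by 190 mm) begins 47 mm behind the grasp point.
Start: joints at [-1.428, 0.434, 0.025, 1.573, -0.012, 1.134, -0.075], TCP at [0.152, 0.606, 0.198] pointing down, gripper open.
Joint ranges: [-2.62, 2.62], [-0.44, 2.09], [-1.27, 1.32], [0.08, 2.57], [-1.32, 4.46], [0.12, 2], [-2.74, 2.74]. Speed limits (rad/s): [2.22, 2.22, 3.01, 3.01, 3.14, 3.14, 3.14].

## Interface

Orientations are given as a rotation vector (axis times angle).
In Python, from cell import status, cams, arm gives the robot as it stands. The module is installed in compiled form; this text tells all that it offers.
- The arm moves only by the tool step_arm, never from a script. Its argument "rows" is a list of rows, each a list of 7 numbers: the gripper command: -1 is fully open, 1 is shut, values between are in proportion, then the shift along the tool's x, y, z as a fraction of full scale, then the turn, a rotation vector about the tool's x, y, z as a fraction of full scale. In form: [[grip, x, y, z, rx, ry, rz], ...]. A call has 1 to 12 rows; each row is the pose to reach, as a shift and turn from the pose commanded when the call began, along the tool's axes at that moment; what a row does not reach only later rows make up. Full scale, the value 1, is 80 cm for a shift and 60 degrees for a turn. A row lasts 1/12 s, in which the tool goes at most 41.7 mm and 7.16 degrees, less where a joint would pass 70% of its speed; a pose out of reach is approached as far as the arm can. A call with a number of a shift or a turn outside -1 to 1 is refused whole. A call with a gripper value outside its range is refused whole. The fingers move at their own pace and stop on an object; "newtons" is the grip in N (left out, the last holds). Time passes only in rows, so rows that repeat a pose let the fingers close. It gives the time, the measured TCP pose, the force and the opening at its end, in the units of the state.
- status.observe(): the state, without advancing time (a new reading comes with each control period).
- cams.get_image(name): name is "scene" or "side" or "wrist"; returns a dict with "pixels" (400x640x3 uint8, red, green, blue), "range_z" (400x640 float32, m along the optical axis (not along the pixel's ray), 0 where there is no reading), "camera_matrix" (3x3 intrinsics, pixels), "eye" and "attitude" of the camera in the world; the wrist camera has in their place "tool_from_camera" (4x4, takes a point from camera to tool coordinates, whose origin is the TCP and whose axes are the tool frame's). Camera axes: x right, y down, z forward; pixel columns grow to the right and rows downward; lengths in m; the calibration is good to about 2 mm. A picture is of the moment at which its call begins: read the wrist's pose just before it.
- arm.sign_off(): hands the job in, once; it reports no verdict.
The state is a dict: "clock": time; "joints": joint angles; "dq": joint speeds; "joint_efforts": joint torques, N m; "position": TCP position; "ee_rot": TCP orientation; "force": force on the tool from outside, world axes, zero at the start; "ft_torque": the same for the moment, N m; "width": opening from 0.0 (shut) to 1.0 (fully open).
Only numpy, scipy, OpenCV 4.12 (cv2) and the standard library are available. Lean on these libraries where they do the work, as an engineer would, in place of code of your own. Each camera call takes 0.05 s, during which the arm holds its last target.

## Task

Put the blue battery on charge: press the tab of the charger's yellow spring clip down with one fingertip and keep it down, so that the jaw stands open, while the other fingertip pushes the battery along the tray beneath the jaw until it is fully home against the end stop. Then let the clip close on the battery and take the hand away. The battery is only pushed flat along the tray, never picked up or tipped, and everything else on the table stays where it is.

Things in the scene. Friction and masses are not known exactly. Their poses are not given: they have to be found in the camera images.
- charger: Black flat-battery charger, fixed, 115 mm long (x) by 64 mm wide. Origin on the table under its middle, z up; +x is the push direction. Level tray 20 mm above the table from x = -58 mm to the end stop at x = +10. Guide rails 4 mm above the tray, 43 mm apart, from x = -24 to +10; before that its sides are open. Past the stop a deck 14 mm high runs to x = +57 under the tab. All below 45 mm.
- home (a point): Point on the tray's surface under the middle of the battery when fully home: charger x = -7 mm, y = 0, 20 mm above the table. Axes as the charger's. The grey end stop (5 mm above the tray) is 17 mm further along +x.
- hinge (a point): Hinge axis of the clip at mid-width: charger x = +13 mm, 32 mm above the table, fixed, between two grey ears 39 mm high. From it the jaw reaches 15 mm back over the tray (16 mm when open) and the thumb tab reaches forward to +x.
- clip (a joint): Angle of the yellow spring clip (rad): 0 = shut, jaw 4 mm above the tray, which blocks the battery; 0.36 = tab fully down on its stop, jaw about 9 mm above the tray. The battery passes from about 0.25 up; closed on the battery it reads about 0.22. A spring shuts it: about 2 N at the tab's middle starts it, 3.5 N holds it fully down; 7 N close to the hinge. The battery cannot push the jaw open.
- tab (a point): Middle of the top of the clip's flat yellow thumb tab (34 mm wide, dark ribs), 26 mm beyond the hinge; it moves with the clip. The tab can be pressed from 8 to 46 mm beyond the hinge. Shut, it slopes up away from the hinge; fully down it is level, 22.5 mm above the table: 2.5 above the tray, 4.5 below the battery's top, so one tip of an upright hand can hold it, the other stand behind the battery.
- pack: Blue flat battery with a white label and two brass contacts, 34 mm along its x (push direction), 40 mm wide, 7 mm thick, 26 g, loose, lying on the tray in front of the shut jaw, between 16 and 22 mm short of home. Origin: middle of its underside; x as the charger's.
- spare: Grey spare battery of the same size, lying on the table beside the charger (bystander). Origin: middle of its underside.
- tube: Amber plastic tube with a white cap, 30 mm across, 52 mm high, standing beside the charger (bystander). Origin: middle of its underside.
- quad: Tiny quadcopter with yellow propellers, about 110 mm square, 30 mm high (bystander). Origin: under its middle, on the table.
- driver: Screwdriver, 150 mm, lying (bystander).
- mug: White mug, 76 mm across, 85 mm high (bystander). Origin: middle of its underside.
- screws: Clear jar with a black cap, 44 mm across, 45 mm high (bystander). Origin: middle of its underside.
- cells: Small open black holder with a green and a blue round cell in it, 34 by 54 mm, 14 mm high (bystander). Origin: middle of its underside.

How it is judged:
On the way, in this order (a step that is already met when the one before it is completed fails the run):
1. a finger holds the clip's tab down, jaw open, with the battery still outside (value of joint clip above 0.25 rad and contact force between the fingers and clip above 0.5 N and x of pack in the frame of home below -0.01 m), for 0.2 s.
2. the battery is pushed home under the jaw while the finger still holds the clip open (value of joint clip above 0.235 rad and contact force between the fingers and clip above 0.5 N and x of pack in the frame of home above -0.0025 m), for 0.1 s.
At the end, for the whole second after the job is handed in: The battery lies flat on the tray, square to it (within 0.08 rad), within 2.5 mm of fully home against the stop; the clip has closed on top of it (0.17 to 0.25 rad) and presses on it with more than 1 N; everything is at rest (x of pack in the frame of home between -0.0025 and 0.002 m and y of pack in the frame of home between -0.004 and 0.004 m and z of pack in the frame of home between -0.0015 and 0.0015 m and angle between the x axis of pack and the x axis of charger, either way round below 0.08 rad and value of joint clip between 0.17 and 0.25 rad and contact force between clip and pack above 1 N and linear speed of pack below 0.01 m/s); the robot touches nothing.
It fails at once if the battery is lifted or tipped (more than 5 mm off the tray or 0.25 rad) (z of pack in the frame of home above 0.005 m or angle between pack's own z axis and vertical above 0.25 rad).
It fails at once if the battery falls off the tray (z of pack in the frame of home below -0.005 m).
It fails at once if another thing is moved by more than 15 mm (distance of any of spare, tube, quad, driver, mug, screws, cells from where it was at the start of the episode above 0.015 m).
It also fails if it takes over 45 s, if anything falls off the work surface, if the arm or the gripper's body presses on something with over 40 N, if the wrist force passes 120 N, or if a joint passes its speed limit or range.

## Working session

There is one attempt and no reset: what is moved stays moved. The work goes in short steps, Python scripts to look and compute and a tool call to move; the robot and the scene stay as the last step left them, time stands still between calls to the robot, and variables do not carry over. Pictures are saved under pics/ and viewed, and the job is handed in when it is done.

Besides the shell and the picture viewer there is one more tool, called after "Request:" as name(argument=value, ...), one argument or row to a line, values as JSON. step_arm: Moves the arm, as the interface text tells. Its arguments: {"type":"object","properties":{"rows":{"type":"array","items":{"type":"array","items":{"type":"number"}}},"newtons":{"type":"number"}},"required":["rows"]}

```bash
mkdir -p pics; cat > h.py <<'E'
import numpy as np, cv2
from scipy.spatial.transform import Rotation as R
from cell import status, cams, arm
def save(n,im,crop=None,s=1):
    p=im["pixels"]
    if crop: x0,y0,x1,y1=crop; p=p[y0:y1,x0:x1]
    p=cv2.resize(p,None,fx=s,fy=s,interpolation=cv2.INTER_CUBIC) if s!=1 else p
    cv2.imwrite("pics/"+n+".png",p[:,:,::-1])
def cw(im,st=None):
    if "eye" in im:
        a=np.array(im["attitude"],float)
        M=a if a.shape==(3,3) else (R.from_rotvec(a).as_matrix() if a.size==3 else R.from_quat(a).as_matrix())
        return M,np.array(im["eye"])
    T=np.array(im["tool_from_camera"]); Rt=R.from_rotvec(st["ee_rot"]).as_matrix()
    return Rt@T[:3,:3], Rt@T[:3,3]+np.array(st["position"])
def pt(im,u,v,st=None,z=None):
    K=im["camera_matrix"]; M,e=cw(im,st)
    r=M@np.array([(u-K[0][2])/K[0][0],(v-K[1][2])/K[1][1],1.])
    if z is None: return e+r*im["range_z"][int(round(v)),int(round(u))]
    return e+r*(z-e[2])/r[2]
def cloud(im,st=None):
    K=np.array(im["camera_matrix"]); M,e=cw(im,st); h,w=im["range_z"].shape
    u,v=np.meshgrid(np.arange(w),np.arange(h)); d=im["range_z"]
    c=np.stack([(u-K[0,2])/K[0,0]*d,(v-K[1,2])/K[1,1]*d,d],-1)
    P=c@M.T+e; P[d==0]=np.nan
    return P
E
python3 - <<'E'
from h import *
s=status.observe(); print(s)
for n in("scene","side","wrist"):
    im=cams.get_image(n); save(n+"0",im); print(n,[ (k,np.array(im[k]).round(3).tolist()) for k in im if k not in("pixels","range_z")])
E
```

```text
{'clock': 0.0, 'joints': array([-1.42757315,  0.4352523 ,  0.02496535,  1.57412375, -0.01157994,
        1.13397366, -0.07509404]), 'dq': array([-2.32914483e-05, -3.67560799e-04, -1.04004235e-03,  2.48239415e-03,
       -7.93486969e-04, -1.42068485e-03, -7.31207612e-04]), 'joint_efforts': array([ 1.71623233e-04, -6.67855597e+01,  9.84859094e-01, -3.14467907e+01,
       -6.06902526e-02,  4.23259498e-02,  1.51929648e-04]), 'position': array([0.15202221, 0.60564552, 0.1967164 ]), 'ee_rot': array([-1.02729284,  1.31672524,  1.02543351]), 'force': array([0.35526236, 0.17753415, 0.70256219]), 'ft_torque': array([ 0.0103874 , -0.03699113, -0.01048347]), 'width': 0.998078802044597}
scene [('camera_matrix', [[372.332, 0.0, 320.054], [0.0, 372.332, 199.286], [0.0, 0.0, 1.0]]), ('eye', [0.886, 0.293, 0.701]), ('attitude', [-1.089, -2.595, 0.753])]
side [('camera_matrix', [[410.735, 0.0, 322.28], [0.0, 410.735, 195.734], [0.0, 0.0, 1.0]]), ('eye', [0.242, 0.486, 0.677]), ('attitude', [-0.811, 2.596, -1.024])]
wrist [('camera_matrix', [[282.47, 0.0, 319.887], [0.0, 282.47, 204.883], [0.0, 0.0, 1.0]]), ('tool_from_camera', [[-0.001, -0.255, 0.967, -0.187], [0.001, -0.967, -0.255, 0.069], [1.0, 0.0, 0.001, 0.0], [0.0, 0.0, 0.0, 1.0]])]
```

View pics/scene0.png

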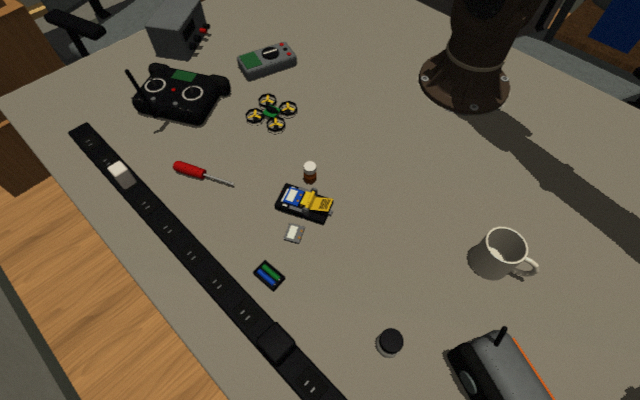

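View pics/side0.png

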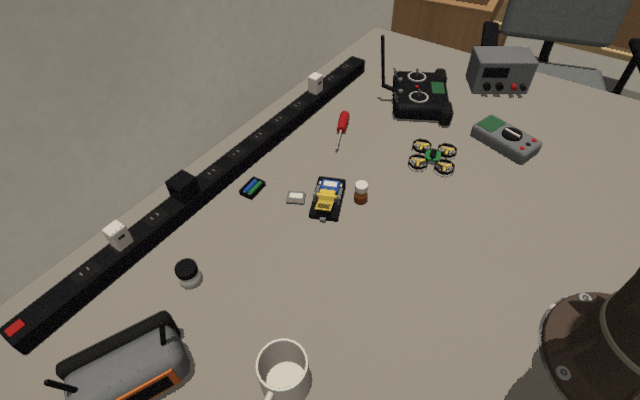

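View pics/wrist0.png

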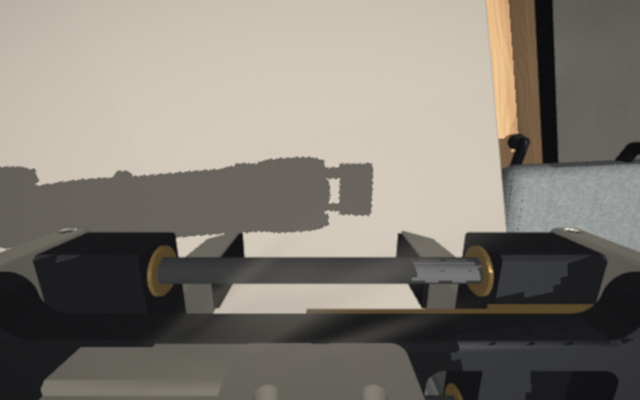

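```bash
python3 - <<'E'
from h import *
im=cams.get_image("scene"); save("scene1",im,(250,140,350,260),6)
P=cloud(im); 
for n,(u,v) in dict(bluelabel=(293,196),yellow=(319,206),tube=(310,165),spare=(295,233),cells=(269,275),quad=(270,112),mug=(500,240),jar=(391,338),base=(465,80)).items(): print(n,P[v,u].round(4))
im=cams.get_image("side"); save("side1",im,(270,130,410,250),5)
P=cloud(im)
for n,(u,v) in dict(bluelabel=(331,187),yellow=(326,203),tube=(361,186),spare=(296,198)).items(): print(n,P[v,u].round(4))
E
```

```text
bluelabel [ 0.6078 -0.0496  0.028 ]
yellow [0.5884 0.0098 0.0325]
tube [ 0.5354 -0.07    0.0521]
spare [0.6603 0.0105 0.0088]
cells [0.7584 0.039  0.0035]
quad [ 0.4689 -0.2822  0.0188]
mug [0.3961 0.3236 0.0403]
jar [0.6952 0.2854 0.0433]
base [0.0698 0.0253 0.0668]
bluelabel [ 0.6001 -0.0414  0.0289]
yellow [0.5811 0.0055 0.0307]
tube [nan nan nan]
spare [0.6565 0.0143 0.0086]
```

View pics/scene1.png

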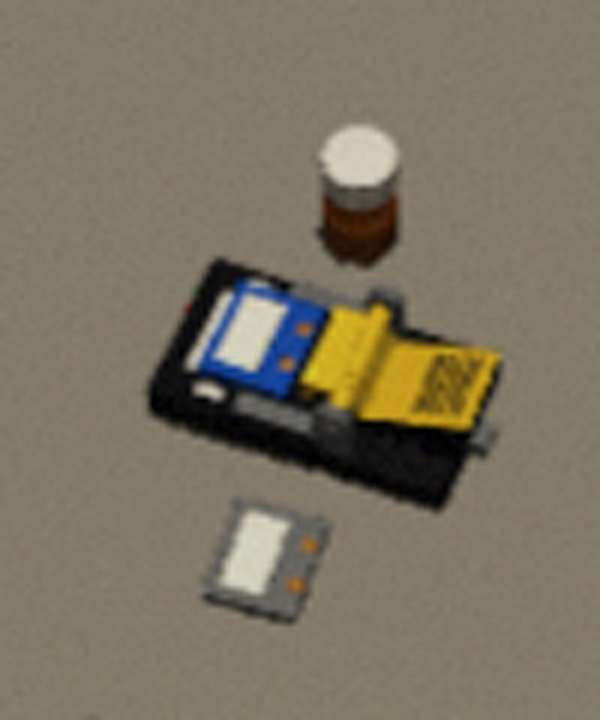

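View pics/side1.png

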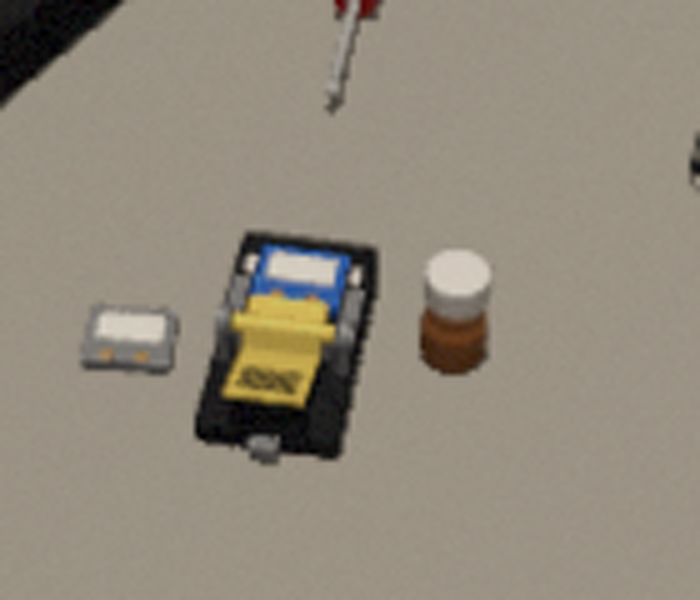

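```bash
python3 - <<'E'
from h import *
s=status.observe(); print(s["clock"]); Rt=R.from_rotvec(s["ee_rot"]).as_matrix(); print(Rt.round(3))
# color segmentation of scene for yaw: use depth clouds
A=[]
for n in("scene","side"):
    im=cams.get_image(n); P=cloud(im); p=im["pixels"].astype(int)
    box=(abs(P[...,0]-.595)<.09)&(abs(P[...,1]+.02)<.09)&(P[...,2]>.010)
    blue=box&(p[...,2]>p[...,0]+50)
    yel=box&(p[...,0]>p[...,2]+80)&(p[...,1]>100)
    dark=box&(p.sum(-1)<90)&(P[...,2]<.03)
    for k,m in(("blue",blue),("yel",yel),("dark",dark)):
        q=P[m]; (c,sz,a)=cv2.minAreaRect((q[:,:2]*1000).astype(np.float32)); print(n,k,m.sum(),np.array(c).round(1),np.array(sz).round(1),round(a,1),np.median(q[:,2]).round(4))
E
```

```text
0.25
[[-0.    -0.97   0.243]
 [-0.001  0.243  0.97 ]
 [-1.    -0.    -0.001]]
scene blue 138 [606.7 -51.3] [41.7 36.7] 23.7 0.0277
scene yel 351 [584.7  -3.2] [46.7 66.8] 22.7 0.0348
scene dark 501 [581.4 -33.8] [101.  113.2] 25.1 0.0164
side blue 95 [609.6 -48.5] [44.3 35.3] 18.8 0.0272
side yel 297 [5.864e+02 1.000e-01] [41.9 67.5] 23.9 0.0341
side dark 274 [596.  -22.7] [ 62.1 114.1] 24.1 0.0144
```

Request:
step_arm(
  rows=[
    [-1, -0.0, -0.36, -0.31, -0.3, 0, 0],
    [-1, 0, -0.36, -0.31, -0.3, 0, 0],
    [-1, 0, -0.36, -0.31, -0.3, 0, 0],
    [-1, 0, -0.36, -0.31, -0.3, 0, 0],
    [-1, 0, -0.36, -0.31, -0.3, 0, 0],
    [-1, 0, -0.36, -0.31, -0.3, 0, 0],
    [-1, 0, -0.36, -0.31, -0.3, 0, 0],
    [-1, 0, -0.36, -0.31, -0.3, 0, 0],
    [-1, 0, -0.36, -0.31, -0.3, 0, 0],
    [-1, 0, -0.36, -0.31, -0.3, 0, 0],
    [-1, 0, -0.36, -0.31, -0.3, 0, 0],
  ],
)

```text
clock: 1.27
position: [0.373, 0.2929, 0.1978]
ee_rot: [-1.255, 1.179, 1.254]
force: [-0.2, 1.2, 0.7]
width: 1.0
```

```bash
python3 - <<'E'
from h import *
s=status.observe(); Rt=R.from_rotvec(s["ee_rot"]).as_matrix(); print(s["clock"],s["position"],s["joints"],Rt.round(3))
d=np.array([.594,-.018,.2])-s["position"]; print((Rt.T@d/.8).round(3), Rt[:,2])
E
```

```text
1.2667 [0.37300646 0.29286755 0.1978224 ] [-0.86461678  0.18685782  0.10058821  1.93311656 -0.02096295  1.02212767
  0.87820571] [[ 0.001 -0.998 -0.062]
 [-0.    -0.062  0.998]
 [-1.    -0.001 -0.   ]]
[-0.002 -0.252 -0.405] [-6.22120275e-02  9.98062923e-01 -2.56861436e-04]
```

Request:
step_arm(
  rows=[
    [-1, 0, -0.252, -0.405, -0.3, 0, 0],
    [-1, 0, -0.252, -0.405, -0.3, 0, 0],
    [-1, 0, -0.252, -0.405, -0.3, 0, 0],
    [-1, 0, -0.252, -0.405, -0.3, 0, 0],
    [-1, 0, -0.252, -0.405, -0.3, 0, 0],
    [-1, 0, -0.252, -0.405, -0.3, 0, 0],
    [-1, 0, -0.252, -0.405, -0.3, 0, 0],
    [-1, 0, -0.252, -0.405, -0.3, 0, 0],
    [-1, 0, -0.252, -0.405, -0.3, 0, 0],
    [-1, 0, -0.252, -0.405, -0.3, 0, 0],
    [-1, 0, -0.252, -0.405, -0.3, 0, 0],
  ],
)

```text
clock: 2.18
position: [0.5967, -0.0181, 0.1972]
ee_rot: [-1.484, 1.008, 1.48]
force: [-1.0, -0.0, 0.1]
width: 1.0
```

```bash
python3 - <<'E'
from h import *
s=status.observe(); Rt=R.from_rotvec(s["ee_rot"]).as_matrix(); print(s["clock"],s["position"],s["joints"],Rt.round(3))
im=cams.get_image("wrist"); save("w1",im)
save("w1c",im,(240,130,400,250),5)
np.save("w1.npy",{"im":im,"s":s},allow_pickle=True)
E
```

```text
2.1833 [ 0.59672747 -0.01805231  0.1971956 ] [-0.25433173  0.39088926  0.27051035  1.66236911 -0.11158705  1.10254139
  1.99537192] [[ 0.001 -0.93  -0.369]
 [-0.002 -0.369  0.93 ]
 [-1.    -0.    -0.003]]
```

View pics/w1.png

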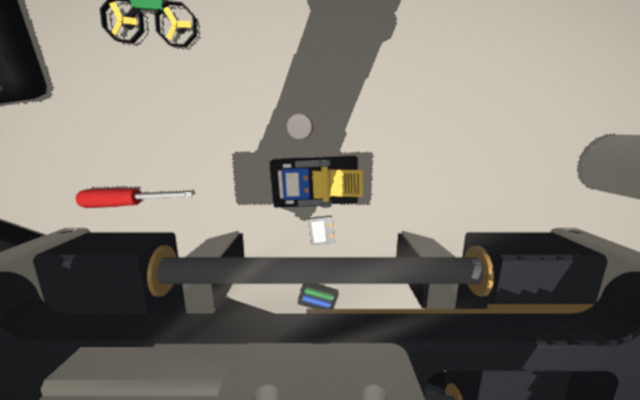

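View pics/w1c.png

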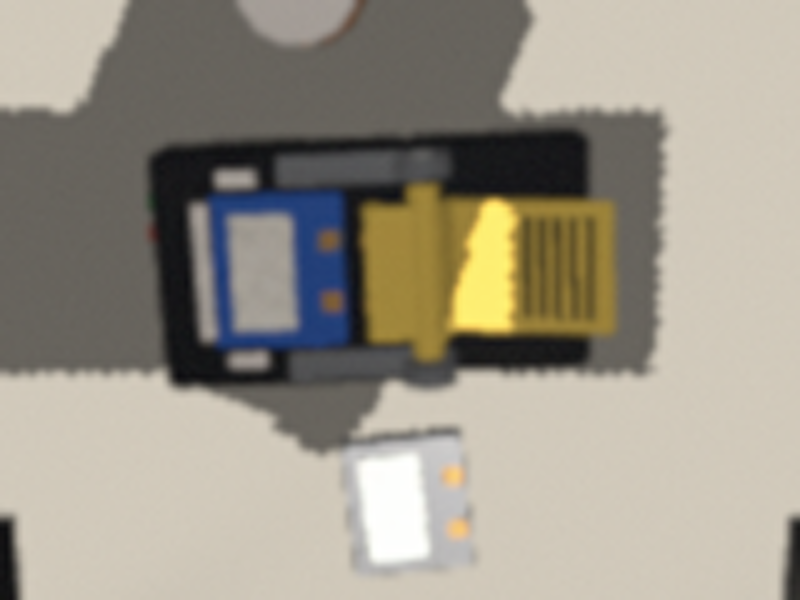

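```bash
python3 - <<'E'
from h import *
d=np.load("w1.npy",allow_pickle=True).item(); im,s=d["im"],d["s"]
save("w1f",im,(170,215,270,325),6)
P=cloud(im,s); p=im["pixels"].astype(int)
Rt=R.from_rotvec(s["ee_rot"]).as_matrix()
blue=(p[...,2]>p[...,0]+40)&(P[...,2]>.02)&(P[...,2]<.035)
blue[:160]=0;blue[215:]=0
yel=(p[...,0]>p[...,2]+60)&(p[...,1]>90); yel[:160]=0; yel[215:]=0; yel[:,:305]=0; yel[:,370:]=0
box=(np.abs(P[...,:2]-[.595,-.02])<.09).all(-1)&(P[...,2]>.01)&(P[...,2]<.048)
box[:152]=0; box[210:]=0
for k,m in(("blue",blue),("yel",yel),("charger",box)):
    q=P[m]; c,sz,a=cv2.minAreaRect((q[:,:2]*1000).astype(np.float32)); print(k,m.sum(),np.array(c).round(1),np.array(sz).round(1),round(a,2),np.percentile(q[:,2],[5,50,95]).round(4))
# tool coords of fingers
T=(P-np.array(s["position"]))@Rt
m=(abs(T[...,0])<.06)&(abs(T[...,2])<.08)&(abs(T[...,1])<.03)
for sgn in(-1,1):
    mm=m&(np.sign(T[...,2])==sgn); q=T[mm]; print(sgn,mm.sum(), np.percentile(q,[1,5,50,95,99],axis=0).round(4).tolist())
for v in range(228,312,8):
    print(v,[(u,)+tuple((T[v,u]*1000).round(0)) for u in range(186,250,8)])
E
```

```text
blue 419 [606.7 -47.5] [41.7 33.7] 22.01 [0.025  0.0263 0.0275]
yel 1325 [584.9   0.7] [38.1 60.7] 27.91 [nan nan nan]
charger 4323 [596.5 -25.5] [ 64.5 119.2] 23.66 [0.013  0.0255 0.0366]
-1 911 [[-0.0597, -0.0074, -0.0622], [-0.0589, 0.0007, -0.0607], [-0.0467, 0.0111, -0.0492], [-0.0313, 0.0117, -0.0454], [-0.0294, 0.0119, -0.0453]]
1 909 [[-0.0598, -0.0064, 0.0459], [-0.059, 0.001, 0.046], [-0.0468, 0.0112, 0.05], [-0.0314, 0.0118, 0.0615], [-0.0291, 0.012, 0.063]]
228 [(186, np.float64(198.0), np.float64(-68.0), np.float64(-192.0)), (194, np.float64(199.0), np.float64(-68.0), np.float64(-181.0)), (202, np.float64(199.0), np.float64(-68.0), np.float64(-169.0)), (210, np.float64(197.0), np.float64(-67.0), np.float64(-157.0)), (218, np.float64(199.0), np.float64(-68.0), np.float64(-146.0)), (226, np.float64(198.0), np.float64(-67.0), np.float64(-134.0)), (234, np.float64(199.0), np.float64(-68.0), np.float64(-123.0)), (242, np.float64(198.0), np.float64(-67.0), np.float64(-111.0))]
236 [(186, np.float64(198.0), np.float64(-80.0), np.float64(-193.0)), (194, np.float64(198.0), np.flo
[... 4347 characters left out ...]
(187.0), np.float64(-178.0), np.float64(-140.0)), (234, np.float64(193.0), np.float64(-182.0), np.float64(-130.0)), (242, np.float64(197.0), np.float64(-185.0), np.float64(-119.0))]
308 [(186, np.float64(-97.0), np.float64(6.0), np.float64(-48.0)), (194, np.float64(-92.0), np.float64(3.0), np.float64(-48.0)), (202, np.float64(-85.0), np.float64(-2.0), np.float64(-48.0)), (210, np.float64(-78.0), np.float64(-7.0), np.float64(-48.0)), (218, np.float64(166.0), np.float64(-177.0), np.float64(-145.0)), (226, np.float64(170.0), np.float64(-180.0), np.float64(-135.0)), (234, np.float64(176.0), np.float64(-184.0), np.float64(-125.0)), (242, np.float64(182.0), np.float64(-188.0), np.float64(-115.0))]
```

View pics/w1f.png

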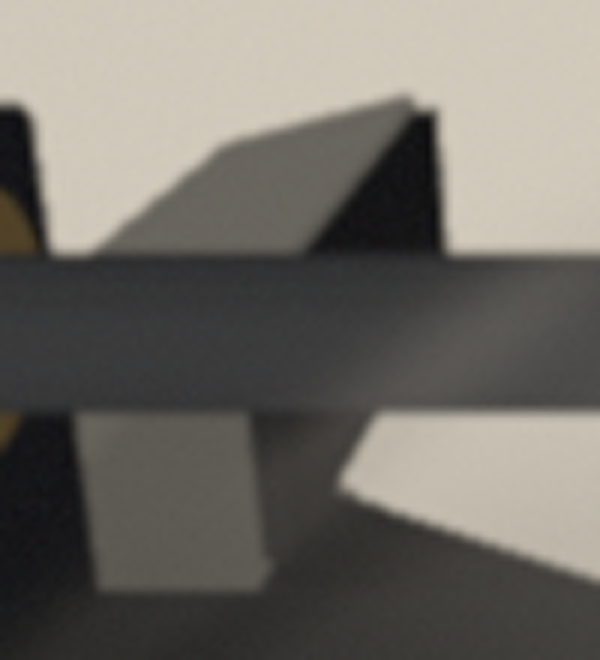

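```bash
python3 - <<'E'
from h import *
s=status.observe()
for n in("scene","side"):
    im=cams.get_image(n); save(n+"2",im); K=np.array(im["camera_matrix"]); M,e=cw(im)
    Rt=R.from_rotvec(s["ee_rot"]).as_matrix()
    for t in([0,0,0],[0,0,.046],[0,0,-.046],[-.029,0,.046],[-.029,0,-.046]):
        X=Rt@np.array(t)+s["position"]; c=M.T@(X-e); print(n,t,(K@c/c[2])[:2].round(0),c[2].round(3))
    q=cloud(im); m=(np.abs(q[...,:2]-s["position"][:2])<.08).all(-1)&(q[...,2]>.1); print("lowest z",np.sort(q[m][:,2])[:5])
E
```

```text
scene [0, 0, 0] [307. 151.] 0.653
scene [0, 0, 0.046] [331. 159.] 0.644
scene [0, 0, -0.046] [283. 143.] 0.662
scene [-0.029, 0, 0.046] [332. 148.] 0.62
scene [-0.029, 0, -0.046] [282. 132.] 0.638
lowest z [0.22674152 0.22732606 0.22809318 0.2283239  0.22837487]
side [0, 0, 0] [325. 133.] 0.77
side [0, 0, 0.046] [319. 149.] 0.739
side [0, 0, -0.046] [331. 119.] 0.8
side [-0.029, 0, 0.046] [319. 136.] 0.718
side [-0.029, 0, -0.046] [331. 106.] 0.779
lowest z [0.22672317 0.22759547 0.22773608 0.22871256 0.23043637]
```

View pics/scene2.png

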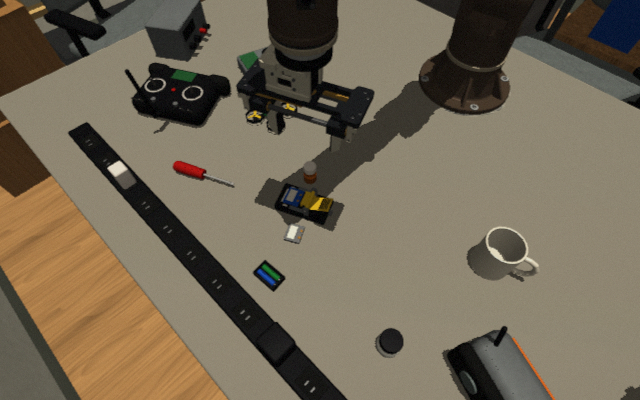

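View pics/side2.png

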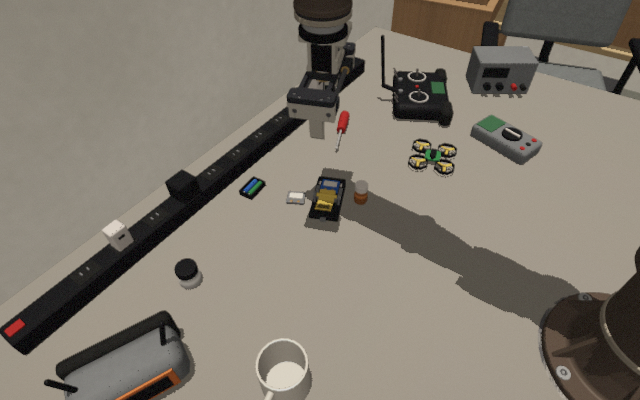

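Request:
step_arm(
  rows=[
    [-0.63, 0.06, 0.003, -0.02, -0.042, 0, 0],
    [-0.63, 0.125, 0.003, -0.02, -0.042, 0, 0],
    [-0.63, 0.125, 0.003, -0.02, -0.042, 0, 0],
    [-0.63, 0.125, 0.003, -0.02, -0.042, 0, 0],
    [-0.63, 0.125, 0.003, -0.02, -0.042, 0, 0],
    [-0.63, 0.125, 0.003, -0.02, -0.042, 0, 0],
  ],
)

```text
clock: 2.83
position: [0.599, -0.0279, 0.0992]
ee_rot: [-1.518, 0.973, 1.516]
force: [-0.1, -0.4, 0.9]
width: 0.816
```

```bash
cat > look.py <<'E'
from h import *
import sys
n=sys.argv[1]
s=status.observe(); Rt=R.from_rotvec(s["ee_rot"]).as_matrix(); print(s["clock"],s["position"],s["force"],s["width"],"zang",np.degrees(np.arctan2(Rt[1,2],Rt[0,2])).round(2),Rt[:,0].round(4))
im=cams.get_image("wrist"); save(n,im); save(n+"c",im,(220,130,420,270),4)
np.save(n+".npy",{"im":im,"s":s},allow_pickle=True)
T=(cloud(im,s)-s["position"])@Rt
m=(T[...,0]>-.06)&(T[...,0]<.02)&(abs(T[...,2])<.08)&(abs(T[...,1])<.02)
for g in(-1,1):
    q=T[m&(np.sign(T[...,2])==g)]; 
    if len(q): print(g,len(q),"maxTx",np.sort(q[:,0])[-5:].round(4),"z",np.percentile(g*q[:,2],[1,5,50,95]).round(4),"y",np.percentile(q[:,1],[1,99]).round(4))
E
python3 look.py w2
```

```text
2.8333 [ 0.59904079 -0.02794904  0.09921565] [-0.08808122 -0.43048548  0.94150244] 0.8163140222530549 zang 114.55 [ 2.1e-03  8.0e-04 -1.0e+00]
-1 858 maxTx [-0.0289 -0.0286 -0.0281 -0.0276 -0.0273] z [0.0369 0.037  0.0415 0.0524] y [-0.0051  0.0119]
1 851 maxTx [-0.029  -0.0288 -0.0287 -0.0281 -0.0273] z [0.0375 0.0376 0.0422 0.0532] y [-0.0053  0.0119]
```

View pics/w2.png

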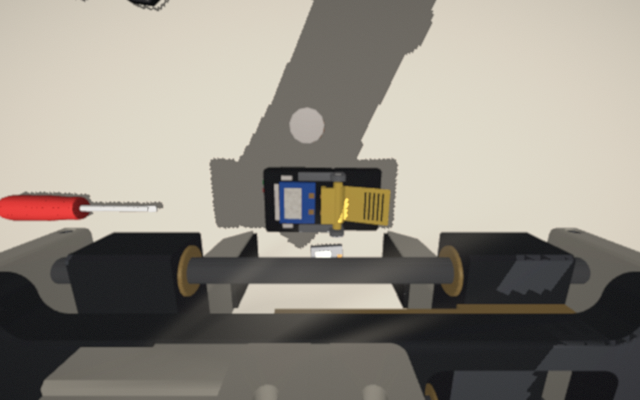

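View pics/w2c.png

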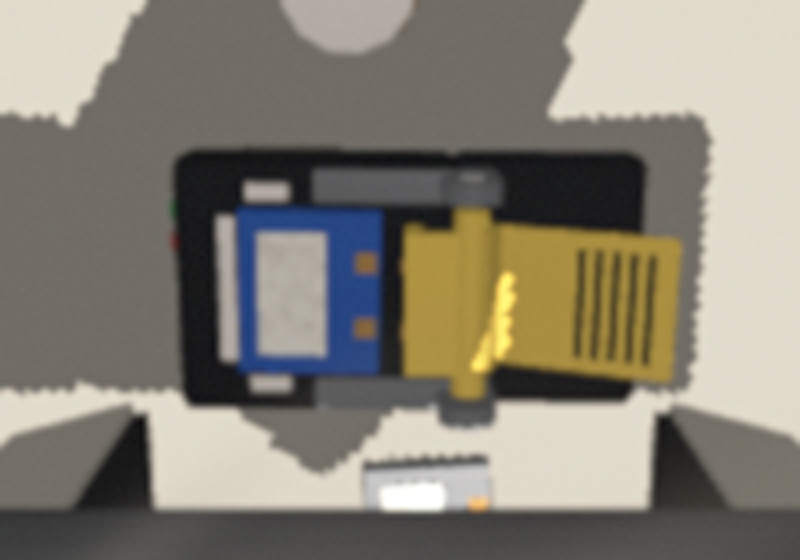

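```bash
python3 - <<'E'
from h import *
d=np.load("w2.npy",allow_pickle=True).item(); im,s=d["im"],d["s"]
Rt=R.from_rotvec(s["ee_rot"]).as_matrix(); P=cloud(im,s)
def f(x,y,z):
    p=pt(im,220+x/4,130+y/4,s,z); t=(p-s["position"])@Rt; dz=P[int(round(130+y/4)),int(round(220+x/4))][2]
    return p.round(4),"tool y,z mm",(t[1:]*1000).round(1),"depthz",dz.round(4)
for n,a in dict(bTL=(239,207,.027),bTR=(383,208,.027),bBR=(380,375,.027),bBL=(239,373,.027),white=(228,290,.02),tray=(205,290,.02),label=(290,290,.027),tabmid=(575,300,.033),tabend=(670,310,.038),chTL=(178,155,.02),chBL=(187,405,.02),chTR=(643,155,.014),chBR=(633,400,.014),hingeT=(473,210,.036),hingeB=(470,395,.036),jawT=(403,226,.028),jawB=(403,375,.028),tabendT=(681,238,.04),tabendB=(672,382,.04),railT=(312,190,.024),railB=(314,385,.024),deck=(600,190,.014)).items(): print(n,*f(*a))
E
```

```text
bTL [ 0.594  -0.0705  0.027 ] tool y,z mm [ 22.4 -36.6] depthz 0.0262
bTR [ 0.5803 -0.0401  0.027 ] tool y,z mm [22.2 -3.2] depthz 0.0203
bBR [ 0.6178 -0.0239  0.027 ] tool y,z mm [-18.6  -4.1] depthz 0.0228
bBL [ 0.6315 -0.055   0.027 ] tool y,z mm [-18.1 -38.1] depthz 0.0202
white [ 0.6156 -0.0655  0.02  ] tool y,z mm [  0.8 -41. ] depthz 0.0211
tray [ 0.6179 -0.0706  0.02  ] tool y,z mm [  0.8 -46.6] depthz 0.0193
label [ 0.6074 -0.0519  0.027 ] tool y,z mm [  2.6 -25.3] depthz 0.0273
tabmid [0.5805 0.0089 0.033 ] tool y,z mm [ 1.7 41.2] depthz 0.0317
tabend [0.5727 0.0283 0.038 ] tool y,z mm [ 0.7 62.2] depthz 0.0386
chTL [ 0.5901 -0.0887  0.02  ] tool y,z mm [ 33.6 -51.5] depthz 0.0171
chBL [ 0.6472 -0.0636  0.02  ] tool y,z mm [-28.9 -52.4] depthz 0.0186
chTR [0.5447 0.0123 0.014 ] tool y,z mm [32.8 59.2] depthz -0.0007
chBR [0.6012 0.0392 0.014 ] tool y,z mm [-29.7  60.2] depthz -0.0011
hingeT [ 0.5708 -0.0221  0.036 ] tool y,z mm [23.4 17.1] depthz 0.0324
hingeB [ 0.6107 -0.0038  0.036 ] tool y,z mm [-20.5  17.1] depthz 0.0294
jawT [ 0.5821 -0.0342  0.028 ] tool y,z mm [18.2  1.4] depthz 0.0272
jawB [ 0.6152 -0.019   0.028 ] tool y,z mm [-18.3   1.5] depthz 0.0231
tabendT [0.5567 0.022  0.04  ] tool y,z mm [17.8 63.1] depthz -0.001
tabendB [0.5874 0.0362 0.04  ] tool y,z mm [-15.9  63.2] depthz -0.001
railT [ 0.5839 -0.0567  0.024 ] tool y,z mm [ 25.9 -19.9] depthz 0.0233
railB [ 0.6278 -0.0371  0.024 ] tool y,z mm [-22.2 -20.3] depthz 0.0229
deck [0.5566 0.0068 0.014 ] tool y,z mm [24.3 49.3] depthz 0.0129
```

Request:
step_arm(
  rows=[
    [-0.63, 0.04, 0, -0.006, 0.007, 0, 0],
    [-0.63, 0.084, 0, -0.006, 0.007, 0, 0],
    [-0.63, 0.084, 0, -0.006, 0.007, 0, 0],
    [-0.63, 0.084, 0, -0.006, 0.007, 0, 0],
  ],
)

```text
clock: 3.22
position: [0.5996, -0.0335, 0.0308]
ee_rot: [-1.51, 0.981, 1.513]
force: [0.3, -0.2, 1.6]
width: 0.813
```

```bash
python3 look.py w3; python3 - <<'E'
from h import *
im=cams.get_image("side"); save("side3",im,(260,120,400,240),5)
s=status.observe()
for n in("scene","side"):
    im=cams.get_image(n); q=cloud(im); p=im["pixels"]
    save(n+"3",im,(230,100,390,230),5)
E
```

```text
3.2167 [ 0.59955381 -0.0334938   0.03077403] [ 0.30885028 -0.18779109  1.60597074] 0.8127708515685006 zang 114.04 [-1.6e-03  3.0e-04 -1.0e+00]
-1 4344 maxTx [0.0171 0.0171 0.0174 0.0176 0.0177] z [0.0001 0.0023 0.0284 0.0483] y [-0.0191  0.0198]
1 5370 maxTx [0.0188 0.0189 0.0191 0.0193 0.0193] z [0.0014 0.0043 0.0366 0.0623] y [-0.0169  0.0195]
```

View pics/w3.png

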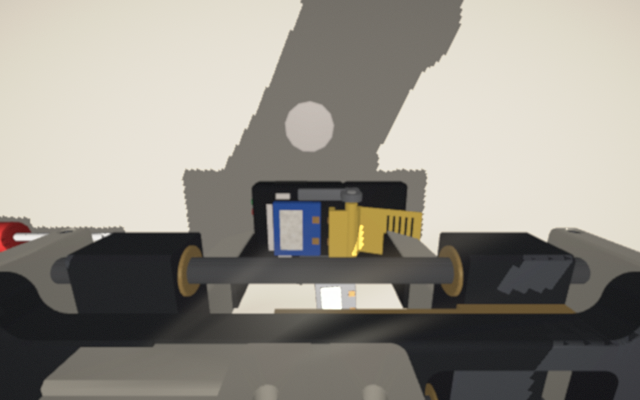

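View pics/scene3.png

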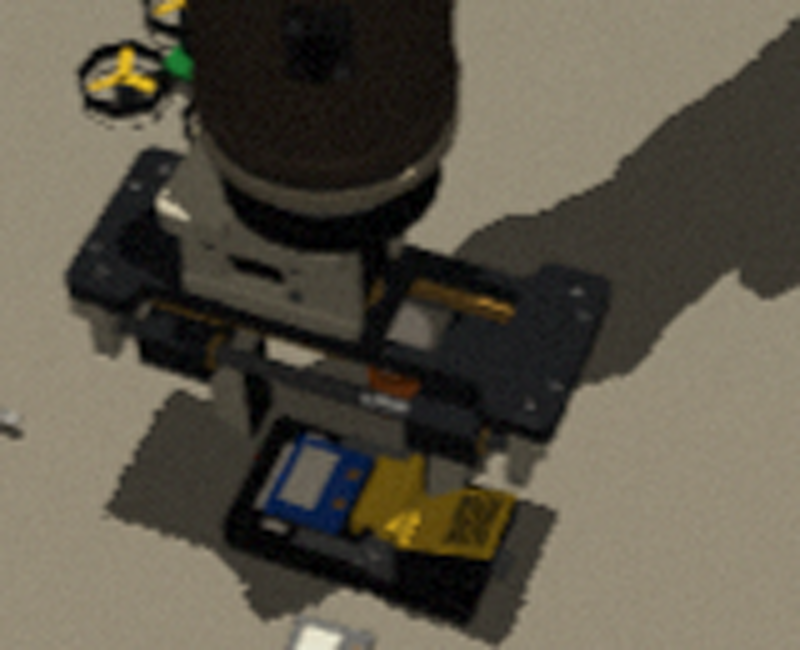

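View pics/side3.png

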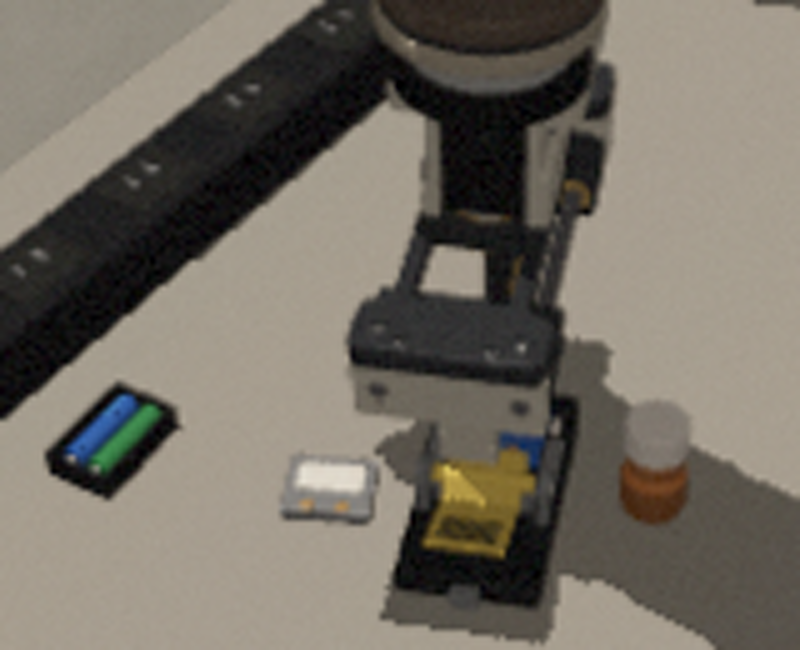

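Request:
step_arm(
  rows=[
    [-0.63, 0.005, 0, 0, 0, 0, 0],
    [-0.63, 0.01, 0, 0, 0, 0, 0],
    [-0.63, 0.01, 0, 0, 0, 0, 0],
  ],
)

```text
clock: 3.67
position: [0.5998, -0.0339, 0.0221]
ee_rot: [-1.511, 0.981, 1.511]
force: [-0.3, 0.4, -1.0]
width: 0.817
```

```bash
python3 - <<'E'
from h import *
s=status.observe(); print(s["clock"],s["position"],s["force"],s["ft_torque"])
E
python3 look.py w4
```

```text
3.6667 [ 0.59984477 -0.03389663  0.0221034 ] [-0.29460052  0.43226459 -0.96648841] [ 0.06411982  0.06513033 -0.03508095]
3.6667 [ 0.59984477 -0.03389663  0.0221034 ] [-0.29460052  0.43226459 -0.96648841] 0.8170074904157743 zang 114.02 [-2.e-04  1.e-04 -1.e+00]
-1 4357 maxTx [0.0088 0.009  0.0093 0.0095 0.01  ] z [0.     0.0027 0.0278 0.0479] y [-0.0175  0.0199]
1 5429 maxTx [0.0104 0.0104 0.0107 0.0115 0.0122] z [0.0013 0.0041 0.0363 0.063 ] y [-0.0162  0.0196]
```

View pics/w4c.png

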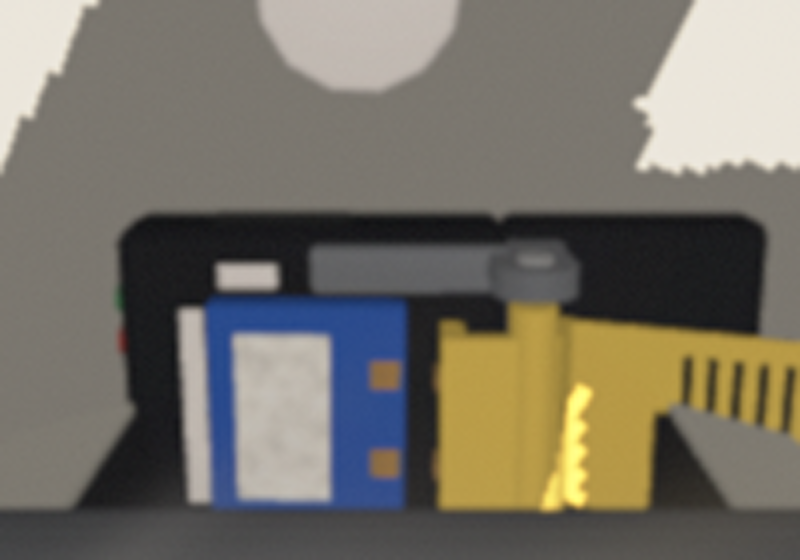

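Request:
step_arm(
  rows=[
    [-0.63, 0.012, 0, 0, 0, 0, 0],
    [-0.63, 0.022, 0, 0, 0, 0, 0],
    [-0.63, 0.022, 0, 0, 0, 0, 0],
  ],
)

```text
clock: 3.97
position: [0.5986, -0.0339, 0.0026]
ee_rot: [-1.509, 0.983, 1.513]
force: [1.1, 0.4, 0.3]
width: 0.816
```

```bash
python3 look.py w5
```

```text
3.9667 [ 0.59863033 -0.03393036  0.00264361] [1.08677537 0.40869419 0.31673339] 0.8157723891412234 zang 114.01 [-0.0029  0.     -1.    ]
-1 5247 maxTx [0.0048 0.0048 0.0049 0.0051 0.0054] z [0.0006 0.0037 0.0369 0.0757] y [-0.0092  0.0197]
1 5297 maxTx [0.0044 0.0044 0.0046 0.0048 0.0051] z [0.0006 0.0038 0.0375 0.0719] y [-0.0079  0.0195]
```

View pics/w5c.png

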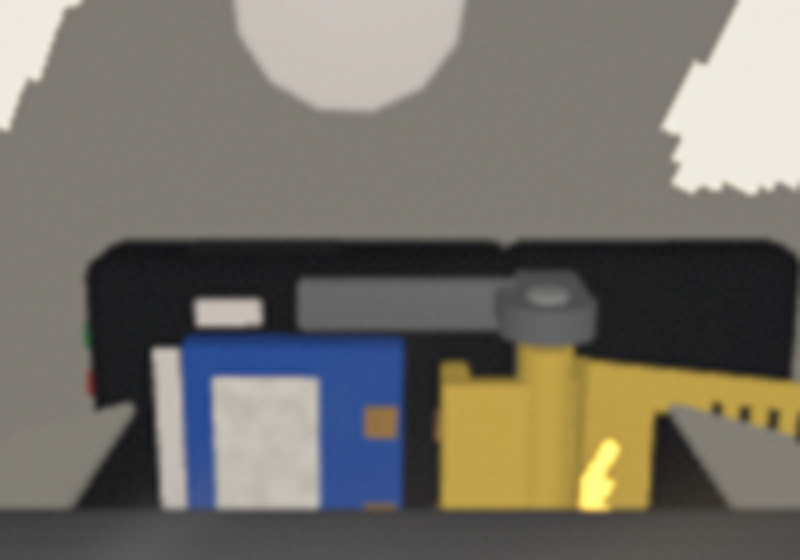

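Request:
step_arm(
  rows=[
    [-0.63, 0.003, 0, 0, 0, 0, 0],
    [-0.63, 0.005, 0, 0, 0, 0, 0],
    [-0.63, 0.005, 0, 0, 0, 0, 0],
  ],
)

```text
clock: 4.27
position: [0.5999, -0.034, 0.0005]
ee_rot: [-1.511, 0.981, 1.511]
force: [-0.9, -0.8, -0.0]
width: 0.814
```

```bash
python3 look.py w6; python3 - <<'E'
from h import *
d=np.load("w6.npy",allow_pickle=True).item(); im,s=d["im"],d["s"]
Rt=R.from_rotvec(s["ee_rot"]).as_matrix(); P=cloud(im,s); T=(P-s["position"])@Rt; p=im["pixels"].astype(int)
blue=(p[...,2]>p[...,0]+40); blue[:190]=0; blue[258:]=0; blue[:,:250]=0;blue[:,330:]=0
q=T[blue]; print("blue z",(np.percentile(q[:,2],[1,3,50,97,99])*1000).round(1),"y max",q[:,1].max(),"h",np.median(P[blue][:,2]))
yel=(p[...,0]>p[...,2]+60)&(p[...,1]>90); yel[:190]=0; yel[258:]=0; yel[:,:320]=0
for a in range(0,66,6):
    m=yel&(abs(T[...,2]*1000-a)<3); 
    if m.sum()>3: print(a,m.sum(),(np.median(P[m][:,2])*1000).round(1))
print("ft",s["ft_torque"])
E
```

```text
4.2667 [ 5.99939622e-01 -3.40248654e-02  4.54387747e-04] [-0.91630146 -0.76635664 -0.02807734] 0.8141542759513025 zang 114.01 [-3.e-04 -0.e+00 -1.e+00]
-1 5161 maxTx [0.0027 0.0029 0.003  0.003  0.0036] z [0.0012 0.0037 0.0369 0.076 ] y [-0.0089  0.0199]
1 5267 maxTx [0.0023 0.0023 0.0025 0.0026 0.0026] z [0.0006 0.0032 0.0372 0.0715] y [-0.0072  0.0197]
blue z [nan nan nan nan nan] y max nan h nan
6 143 34.2
12 358 34.5
18 399 34.7
24 374 34.9
30 312 25.1
36 378 26.5
42 138 29.0
48 122 31.1
54 135 33.2
60 187 35.9
ft [ 0.06729058  0.04674468 -0.05631556]
```

View pics/w6c.png

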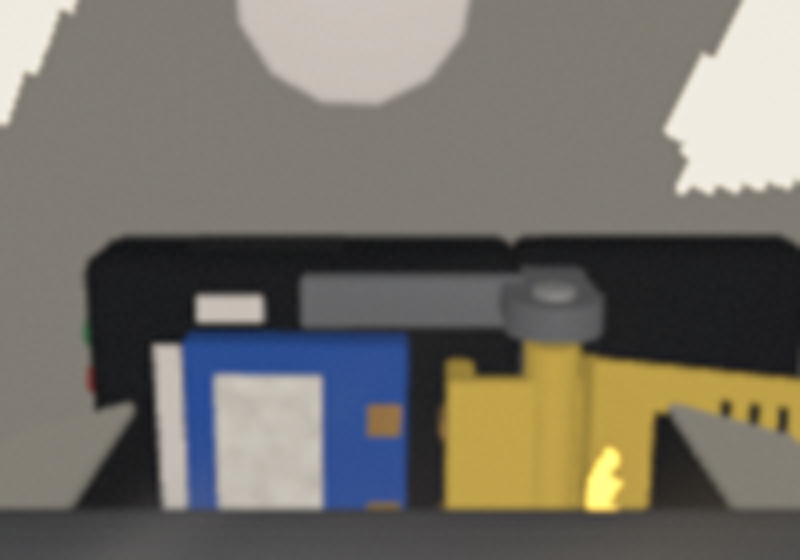

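Request:
step_arm(
  rows=[
    [-0.63, 0.002, 0, 0, 0, 0, 0],
    [-0.63, 0.004, 0, 0, 0, 0, 0],
    [-0.63, 0.004, 0, 0, 0, 0, 0],
    [-0.63, 0.004, 0, 0, 0, 0, 0],
  ],
)

```text
clock: 4.65
position: [0.6005, -0.0344, -0.0022]
ee_rot: [-1.511, 0.981, 1.51]
force: [0.0, -1.5, 2.9]
width: 0.816
```

```bash
cat > tab.py <<'E'
from h import *
import sys
d=np.load(sys.argv[1]+".npy",allow_pickle=True).item(); im,s=d["im"],d["s"]
Rt=R.from_rotvec(s["ee_rot"]).as_matrix(); P=cloud(im,s); T=(P-s["position"])@Rt; p=im["pixels"].astype(int)
blue=(p[...,2]>p[...,0]+40)&(P[...,2]>.0); blue[:190]=0; blue[258:]=0; blue[:,:250]=0;blue[:,330:]=0
q=T[blue]; print("blue z",(np.percentile(q[:,2],[1,3,50,97,99])*1000).round(1),"y max",q[:,1].max(),"h",np.median(P[blue][:,2]))
yel=(p[...,0]>p[...,2]+60)&(p[...,1]>90)&(P[...,2]>0); yel[:190]=0; yel[258:]=0; yel[:,:320]=0
for a in range(0,66,6):
    m=yel&(abs(T[...,2]*1000-a)<3); 
    if m.sum()>3: print(a,m.sum(),(np.median(P[m][:,2])*1000).round(1))
print("ft",s["ft_torque"])
E
python3 look.py w7; python3 tab.py w7
```

```text
4.65 [ 0.60045312 -0.03436029 -0.00218426] [ 0.03104713 -1.50121681  2.85554638] 0.8160879671195458 zang 114.0 [ 8.e-04 -2.e-04 -1.e+00]
-1 5011 maxTx [-0.      0.0001  0.0002  0.0003  0.0003] z [0.0012 0.0041 0.0371 0.0761] y [-0.0084  0.0198]
1 5167 maxTx [-0.0005 -0.0004 -0.0004 -0.0003 -0.0002] z [0.0006 0.0037 0.0371 0.0693] y [-0.0071  0.0197]
blue z [-31.3 -31.   -9.4   1.2   1.9] y max 0.020849699271024955 h 0.026349212979916922
6 137 34.5
12 348 35.7
18 380 35.1
24 382 35.0
30 286 23.9
36 366 25.0
42 139 26.7
48 125 28.1
54 136 29.6
60 199 31.1
ft [-0.17422417  0.01150723  0.01724756]
```

View pics/w7c.png

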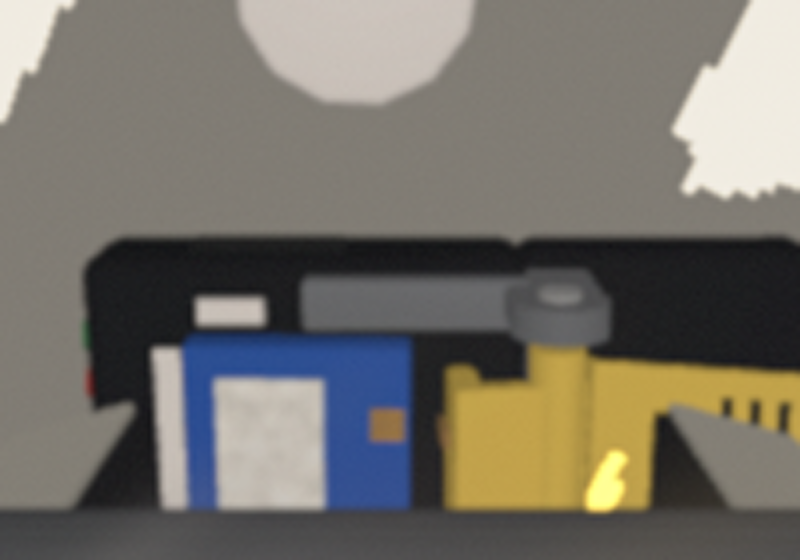

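Request:
step_arm(
  rows=[
    [-0.63, 0.002, 0, 0, 0, 0, 0],
    [-0.63, 0.004, 0, 0, 0, 0, 0],
    [-0.63, 0.005, 0, 0, 0, 0, 0],
    [-0.63, 0.005, 0, 0, 0, 0, 0],
    [-0.63, 0.005, 0, 0, 0, 0, 0],
  ],
)

```text
clock: 5.12
position: [0.6011, -0.0356, -0.0058]
ee_rot: [-1.512, 0.982, 1.508]
force: [0.6, -6.1, 7.8]
width: 0.81
```

```bash
python3 look.py w8; python3 tab.py w8
```

```text
5.1167 [ 0.60109934 -0.03557736 -0.00580492] [ 0.64960423 -6.05381537  7.81077535] 0.809670333068066 zang 113.95 [ 0.0021 -0.0014 -1.    ]
-1 4921 maxTx [-0.0034 -0.0033 -0.0033 -0.0032 -0.0032] z [0.0011 0.004  0.0371 0.0762] y [-0.0082  0.0198]
1 5001 maxTx [-0.0044 -0.0044 -0.0043 -0.0043 -0.004 ] z [0.0006 0.0036 0.0361 0.0683] y [-0.0171  0.0198]
blue z [-30.1 -29.6  -8.1   2.9   3.6] y max 0.021086670110128262 h 0.026321531658225206
0 16 26.9
6 83 32.9
12 336 37.9
18 333 36.6
24 397 35.2
30 235 22.6
36 339 22.4
42 120 22.6
48 122 22.8
54 130 23.0
60 175 23.3
ft [-0.84605549  0.02677155  0.01499445]
```

View pics/w8c.png

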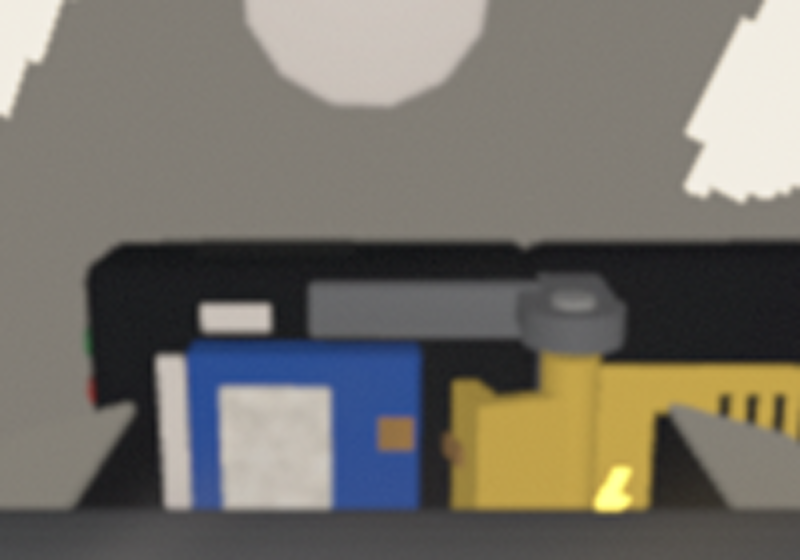

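Request:
step_arm(
  rows=[
    [-0.63, 0, 0, 0, 0, 0, 0],
    [-0.63, 0, 0, 0, 0, 0, 0],
    [-0.63, 0, 0, 0, 0, 0, 0],
    [-0.63, 0, 0, 0.002, 0, 0, 0],
    [-0.63, 0, 0, 0.004, 0, 0, 0],
    [-0.63, 0, 0, 0.006, 0, 0, 0],
    [-0.63, 0, 0, 0.008, 0, 0, 0],
    [-0.63, 0, 0, 0.01, 0, 0, 0],
    [-0.63, 0, 0, 0.012, 0, 0, 0],
    [-0.63, 0, 0, 0.014, 0, 0, 0],
    [-0.63, 0, 0, 0.016, 0, 0, 0],
    [-0.63, 0, 0, 0.016, 0, 0, 0],
  ],
)

```text
clock: 6.17
position: [0.595, -0.022, -0.0064]
ee_rot: [-1.511, 0.98, 1.511]
force: [1.0, -1.9, 4.8]
width: 0.811
```

```bash
python3 look.py w9; python3 tab.py w9
```

```text
6.1667 [ 0.59496364 -0.02203131 -0.00639289] [ 0.97906339 -1.88785913  4.78193151] 0.8111254123900529 zang 114.02 [ 4.e-04  1.e-04 -1.e+00]
-1 4695 maxTx [-0.0044 -0.0043 -0.0042 -0.0041 -0.004 ] z [0.001  0.0031 0.0352 0.0766] y [-0.0122  0.0198]
1 5163 maxTx [-0.0042 -0.0042 -0.0041 -0.004  -0.004 ] z [0.0006 0.003  0.0365 0.0761] y [-0.0173  0.0195]
blue z [-36.7 -36.3 -16.   -4.6  -3.4] y max 0.021222330106070973 h 0.026355805233584523
0 140 37.5
6 379 35.6
12 330 34.3
18 359 22.0
24 359 21.9
30 353 22.0
36 229 22.1
42 106 21.9
48 116 21.8
54 91 21.9
60 4 9.9
ft [-0.21600931 -0.15474837 -0.04823593]
```

View pics/w9c.png

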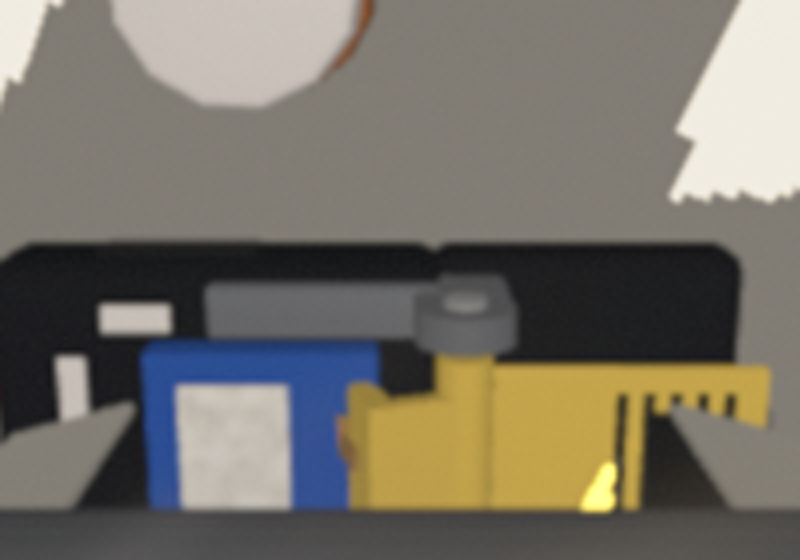

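Request:
step_arm(
  rows=[
    [-0.63, 0, 0, 0.002, 0, 0, 0],
    [-0.63, 0, 0, 0.004, 0, 0, 0],
    [-0.63, 0, 0, 0.006, 0, 0, 0],
    [-0.63, 0, 0, 0.008, 0, 0, 0],
    [-0.63, 0, 0, 0.01, 0, 0, 0],
    [-0.63, 0, 0, 0.0115, 0, 0, 0],
    [-0.63, 0, 0, 0.0125, 0, 0, 0],
    [-0.63, 0, 0, 0.0135, 0, 0, 0],
    [-0.63, 0, 0, 0.0135, 0, 0, 0],
  ],
)

```text
clock: 6.97
position: [0.591, -0.0137, -0.0063]
ee_rot: [-1.512, 0.982, 1.509]
force: [2.7, -5.6, 3.5]
width: 0.815
```

```bash
python3 look.py w10; python3 tab.py w10
```

```text
6.9667 [ 0.59104321 -0.01372491 -0.00632288] [ 2.72027354 -5.64698148  3.49897539] 0.8149616946531546 zang 113.97 [ 0.0013 -0.0014 -1.    ]
-1 4583 maxTx [-0.0049 -0.0048 -0.0047 -0.0046 -0.0046] z [0.001  0.0037 0.0341 0.0675] y [-0.0168  0.0198]
1 5298 maxTx [-0.0043 -0.0043 -0.004  -0.004  -0.004 ] z [0.0006 0.0034 0.0366 0.0758] y [-0.0099  0.0196]
blue z [-37.  -36.6 -26.8  -5.7  -5.1] y max 0.021231500372237432 h 0.026393489051551672
0 186 34.9
6 345 22.1
12 361 21.9
18 365 21.9
24 308 22.0
30 264 22.1
36 284 22.0
42 102 21.9
48 10 21.7
ft [-1.21372677 -0.65046369  0.03165953]
```

View pics/w10c.png

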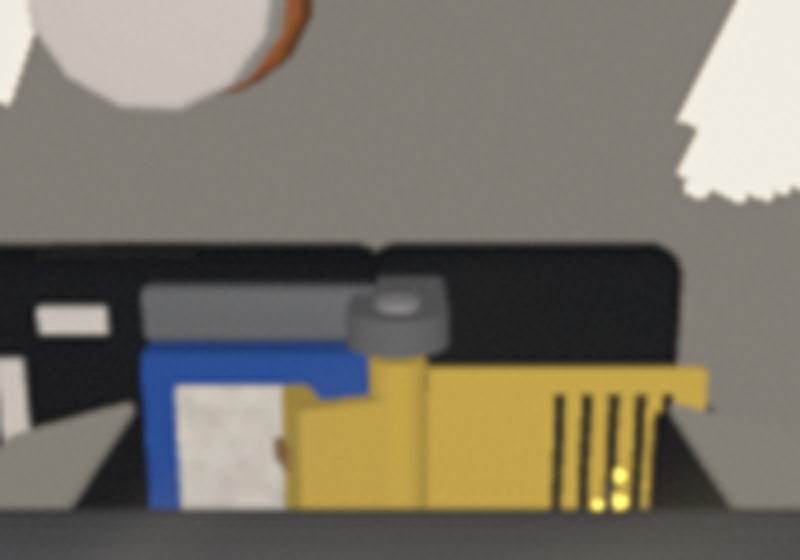

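Request:
step_arm(
  rows=[
    [-0.63, 0, 0, 0.001, 0, 0, 0],
    [-0.63, 0, 0, 0.002, 0, 0, 0],
    [-0.63, 0, 0, 0.002, 0, 0, 0],
    [-0.63, 0, 0, 0.002, 0, 0, 0],
  ],
)

```text
clock: 7.35
position: [0.5911, -0.0136, -0.0062]
ee_rot: [-1.513, 0.983, 1.507]
force: [4.9, -9.5, 2.7]
width: 0.813
```

```bash
python3 look.py w11; python3 tab.py w11; python3 - <<'E'
from h import *
d=np.load("w11.npy",allow_pickle=True).item(); im,s=d["im"],d["s"]
save("w11d",im,(240,180,360,270),6)
E
```

```text
7.35 [ 0.5910638  -0.01364077 -0.00615415] [ 4.93113503 -9.46661154  2.70558355] 0.8132496107974904 zang 113.91 [ 0.0025 -0.0027 -1.    ]
-1 4579 maxTx [-0.0047 -0.0045 -0.0044 -0.0043 -0.004 ] z [0.001  0.0035 0.0341 0.0676] y [-0.0168  0.0198]
1 5317 maxTx [-0.0041 -0.0041 -0.0041 -0.004  -0.0033] z [0.0006 0.0035 0.0368 0.076 ] y [-0.0098  0.0196]
blue z [-36.9 -36.6 -26.9  -6.3  -5.2] y max 0.021194080139420878 h 0.026538178326731554
0 187 34.8
6 345 22.2
12 356 21.9
18 370 21.9
24 309 22.0
30 257 22.1
36 289 22.1
42 106 22.0
48 6 21.5
ft [-1.96667605 -0.97350754  0.11045769]
```

View pics/w11d.png

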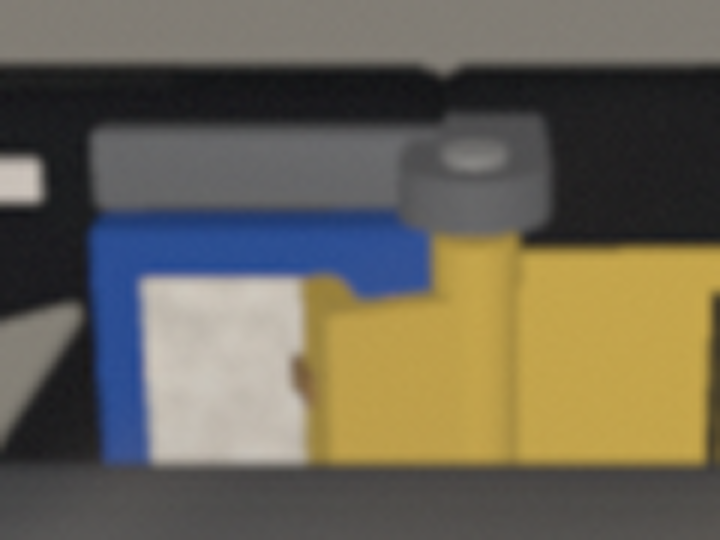

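Request:
step_arm(
  rows=[
    [-0.63, 0, 0, -0.002, 0, 0, 0],
    [-0.63, 0, 0, -0.004, 0, 0, 0],
    [-0.63, 0, 0, -0.006, 0, 0, 0],
    [-0.63, 0, 0, -0.006, 0, 0, 0],
    [-0.63, 0, 0, -0.006, 0, 0, 0],
  ],
)

```text
clock: 7.82
position: [0.591, -0.0137, -0.0066]
ee_rot: [-1.51, 0.98, 1.513]
force: [0.2, 0.5, 5.1]
width: 0.813
```

```bash
python3 look.py w12; python3 tab.py w12; python3 - <<'E'
from h import *
d=np.load("w12.npy",allow_pickle=True).item(); im,s=d["im"],d["s"]
save("w12d",im,(240,180,360,270),6)
E
```

```text
7.8167 [ 0.59101288 -0.01373094 -0.00663104] [0.21387662 0.53959095 5.13987625] 0.8127616667805048 zang 114.07 [-0.0014  0.0017 -1.    ]
-1 4579 maxTx [-0.0054 -0.0054 -0.0054 -0.0051 -0.0049] z [0.001  0.0034 0.034  0.0677] y [-0.0166  0.0198]
1 5297 maxTx [-0.0045 -0.0044 -0.0044 -0.0043 -0.0041] z [0.0006 0.0034 0.0368 0.0759] y [-0.0104  0.0196]
blue z [-36.7 -36.5 -26.6  -5.7  -5.1] y max 0.021234770327603916 h 0.02637132753614803
0 184 35.0
6 348 22.0
12 356 21.8
18 368 21.9
24 309 21.9
30 276 21.9
36 286 22.0
42 104 21.8
48 11 21.2
ft [ 0.48717344  0.17337827 -0.01650928]
```

View pics/w12d.png

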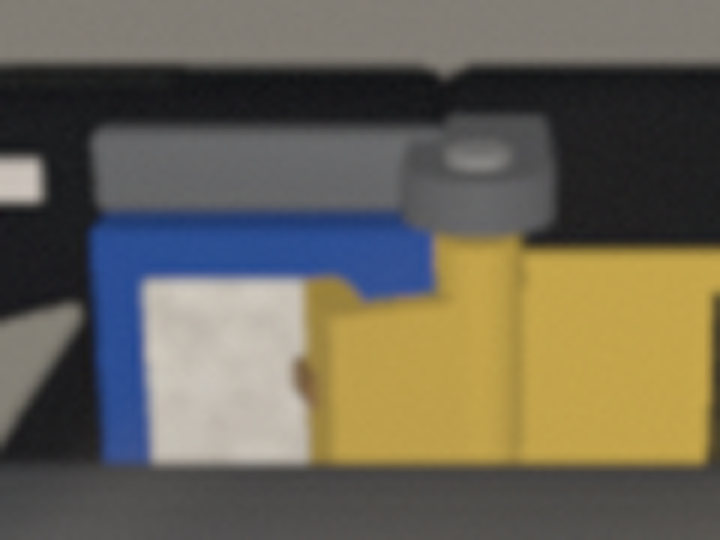

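Request:
step_arm(
  rows=[
    [-0.63, 0, 0, -0.002, 0, 0, 0],
    [-0.63, 0, 0, -0.004, 0, 0, 0],
    [-0.63, 0, 0, -0.005, 0, 0, 0],
    [-0.63, -0.003, 0, -0.005, 0, 0, 0],
    [-0.63, -0.006, 0, -0.005, 0, 0, 0],
    [-0.63, -0.009, 0, -0.005, 0, 0, 0],
    [-0.63, -0.012, 0, -0.005, 0, 0, 0],
    [-0.63, -0.016, 0, -0.005, 0, 0, 0],
    [-0.63, -0.03, 0, -0.005, 0, 0, 0],
    [-0.63, -0.06, 0, -0.005, 0, 0, 0],
    [-0.63, -0.1, 0, -0.005, 0, 0, 0],
    [-0.63, -0.12, 0, -0.005, 0, 0, 0],
  ],
)

```text
clock: 8.87
position: [0.5946, -0.0194, 0.0933]
ee_rot: [-1.512, 0.979, 1.508]
force: [0.9, -1.0, 0.1]
width: 0.816
```

```bash
python3 look.py w13
```

```text
8.8667 [ 0.594604   -0.01943364  0.09326338] [ 0.94054    -0.99372601  0.11763304] 0.8155446148563756 zang 113.98 [ 0.0031 -0.     -1.    ]
-1 850 maxTx [-0.029  -0.029  -0.0287 -0.0282 -0.0281] z [0.0369 0.037  0.0414 0.0525] y [-0.0053  0.0119]
1 844 maxTx [-0.0292 -0.0291 -0.0291 -0.0289 -0.0288] z [0.0374 0.0376 0.0421 0.053 ] y [-0.0069  0.012 ]
```

View pics/w13c.png

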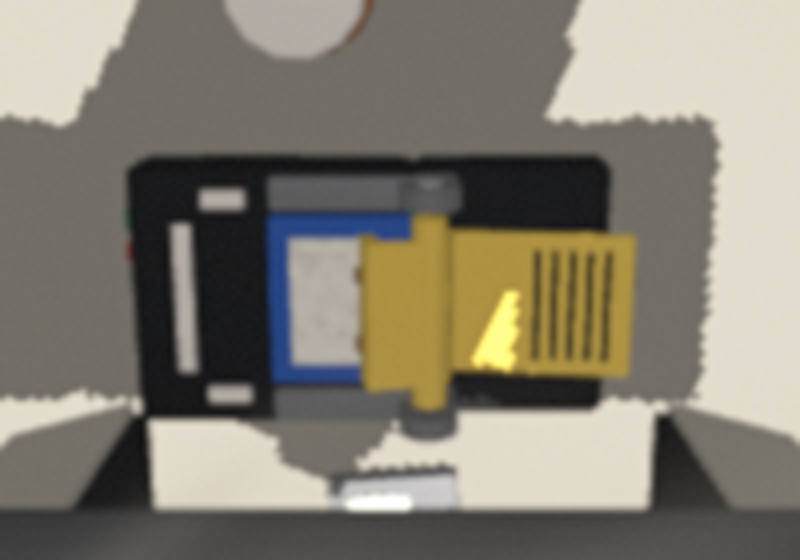

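Request:
step_arm(
  rows=[
    [-0.63, -0.02, 0, 0, 0, 0, 0],
    [-0.63, -0.02, 0, 0, 0, 0, 0],
    [-0.63, -0.02, 0, 0, 0, 0, 0],
    [-0.63, -0.02, 0, 0, 0, 0, 0],
  ],
)

```text
clock: 9.25
position: [0.593, -0.0191, 0.1051]
ee_rot: [-1.511, 0.981, 1.511]
force: [0.8, -1.0, 0.0]
width: 0.818
```

```bash
python3 look.py w14; python3 - <<'E'
from h import *
d=np.load("w14.npy",allow_pickle=True).item(); im,s=d["im"],d["s"]
P=cloud(im,s); a=np.radians(114.15); u=np.array([np.cos(a),np.sin(a)]); v=np.array([-u[1],u[0]])
# origin of charger from w2: tool z 4, y 1.8
e=np.load("w2.npy",allow_pickle=True).item()["s"]; Re=R.from_rotvec(e["ee_rot"]).as_matrix(); o=(e["position"]+Re@np.array([0,.0018,.004]))[:2]; print("charger o",o)
X=(P[...,:2]-o)@u*1000; Y=(P[...,:2]-o)@v*1000; Z=P[...,2]*1000; p=im["pixels"].astype(int)
near=(abs(X)<70)&(abs(Y)<40)&(Z>10)
blue=near&(p[...,2]>p[...,0]+40); print("blue X",np.percentile(X[blue],[1,5,99]).round(1),"Y",np.percentile(Y[blue],[1,99]).round(1),"Z",np.percentile(Z[blue],[10,50,90]).round(1))
yel=near&(p[...,0]>p[...,2]+60)&(p[...,1]>90)
m=yel&(X>22)&(X<56)&(abs(Y)<14); c=np.polyfit(X[m],Z[m],1); print("tab slope",c, "clip~",0.36-np.arctan(c[0]))
lab=near&(X>-22)&(X<-10)&(abs(Y)<15)&(Z>24); A=np.c_[X[lab],Y[lab],np.ones(lab.sum())]; print("top plane",np.linalg.lstsq(A,Z[lab],rcond=None)[0])
save("w14d",im,(240,140,400,250),5)
for n in ("scene",): 
    i2=cams.get_image(n); save(n+"14",i2)
    i0=cv2.imread("pics/scene0.png")[:,:,::-1]
E
```

```text
9.25 [ 0.59299951 -0.01906427  0.10514937] [ 0.7582183  -0.96340479  0.01259834] 0.8183308548579789 zang 114.01 [-5.e-04  0.e+00 -1.e+00]
-1 849 maxTx [-0.0289 -0.0288 -0.0287 -0.0284 -0.0283] z [0.0368 0.037  0.0415 0.0524] y [-0.005   0.0119]
1 845 maxTx [-0.0291 -0.029  -0.029  -0.0284 -0.0283] z [0.0375 0.0376 0.0422 0.0532] y [-0.0041  0.012 ]
charger o [ 0.59574167 -0.02505841]
blue X [-24.6 -24.2   7.3] Y [-19.1  20.6] Z [25.4 26.4 27.2]
tab slope [ 0.15852795 19.69278696] clip~ 0.20278037561842527
top plane [1.53666073e-02 4.30752470e-03 2.69953297e+01]
```

View pics/w14d.png

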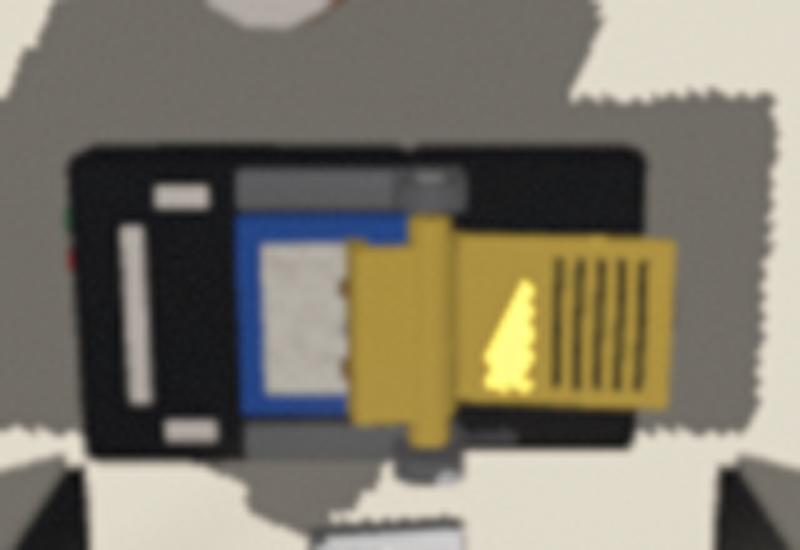

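View pics/scene14.png

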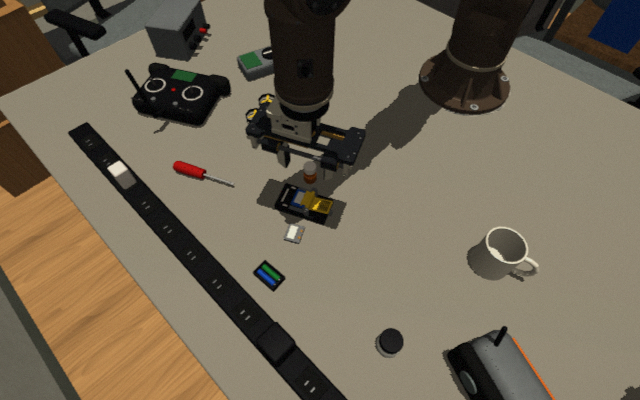

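The battery's rear edge is flush with the start of the rails (charger x about -24 mm). It lies flat, with its top at 27 mm. The clip is closed on it at about 0.2 rad, the hand is clear, and nothing else has moved. I am handing the job in.

```bash
python3 -c "
from cell import arm
print(arm.sign_off())"
```

```text
the job is handed in; nothing more can be done
None
```

The battery is home against the end stop with the clip closed on it, and I handed the job in at about 9.3 s; no verdict was reported.

**What I did:** With the jaws about 75 mm apart along the push direction, I pressed the tab down flat with the front fingertip. I held it there, then slid the battery about 17 mm with the rear tip. At the stop the hand no longer moved and the push force rose to about 10 N. I took the push off, backed away and lifted straight up so the clip closed.

**Last checks (wrist camera):**
- **Battery position:** its rear edge is at charger x of about -24.4 mm against -24 expected, flush with the rail ends. It looks square and is centred within about 1 mm.
- **Battery height:** its top is at about 27 mm, tilted about 0.015 rad, so it lies flat.
- **Clip:** the tab's slope gives about 0.20 rad, consistent with closed on the battery. I could not measure how hard it presses.
- **Hand and other objects:** the hand is more than 10 cm above the charger, and the wrist force is near zero. The other objects look unmoved in the scene picture, except the quadcopter, which the arm partly hides.

**Disagreement:** all three cameras showed the fingertips about 29 mm short of the stated TCP. Contact with the tab agreed with the cameras, so I worked from the measured tips. That is why the reported TCP height went slightly below zero, to -6.6 mm.

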